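Stack the spindle spacer collars on the setting-up arbor

ROBOT

A 6-joint arm with a two-finger parallel gripper is mounted at the origin on the work surface. World frame = base frame: x ahead of the robot, y to its left, z up, the work surface at z = 0. Lengths are in mm, angles in rad, forces in N, time in s.
With the tool pointing down it reaches from about 350 to 925 mm from the base axis. Payload 6.4 kg.
Tool frame: the origin (TCP) lies between the finger pads; the fingertips stand 25 mm ahead of it and the grasp point (between the pads) lies 6 mm ahead of it; z points along the fingers, y is the line along which they close (so a half turn about z gives the same grasp; the last joint's range is limited). The gripper opens to 94 mm and grips with 3 to 60 N. Pads are 16 mm wide; open, the fingers measure 119 mm over their backs; the gripper's body (75 mm by 177 mm) begins 78 mm behind the grasp point.
Start: joints at [1.015, 0.245, 1.558, -0, 1.339, -0.174], TCP at [242.183, 603.209, 230.455] pointing down, gripper open.
Joint ranges: [-3.13, 3.13], [-1.02, 2.26], [0.13, 2.54], [-0.95, 4.09], [0.21, 2.88], [-2.74, 2.74]. Speed limits (rad/s): [2.57, 2.57, 3.14, 3.14, 3.14, 3.14].

INTERFACE

Orientations are given as a unit quaternion [w, x, y, z].
In Python, from cell import sense, grab_frame, job_done gives the robot as it stands.
- The arm moves only by the tool arm_command, never from a script. Its argument "increments" is a list of rows, each a list of 7 numbers: the shift along the tool's x, y, z in units of 60 mm (1.0 is 60 mm), then the turn, a rotation vector about the tool's x, y, z in units of 5 degrees (1.0 is 5 degrees), then the opening in per cent of the stroke, from 0 (shut) to 100 (fully open). In form: [[x, y, z, wx, wy, wz, gripper], ...]. A call has 1 to 10 rows; each row is the pose to reach, as a shift and turn from the pose commanded when the call began, along the tool's axes at that moment; what a row does not reach only later rows make up. A row lasts 1/8 s, in which the tool goes at most 62.5 mm and 10.7 degrees, less where a joint would pass 70% of its speed; a pose out of reach is approached as far as the arm can. A call with a gripper value outside its range is refused whole. The fingers move at their own pace and stop on an object; "grip_force" is the grip in N (left out, the last holds). Time passes only in rows, so rows that repeat a pose let the fingers close. It gives the time, the measured TCP pose, the force, the opening and the grip force at its end, in the units of the state.
- sense(): the state, without advancing time (a new reading comes with each control period).
- grab_frame(name): name is "scene" or "side" or "wrist"; returns a dict with "image" (480x640x3 uint8, red, green, blue), "vertical_fov" (degrees; the focal length in pixels is half the picture's height over the tangent of half this angle, whatever the lens; pixels are square), "cx", "cy" (the principal point, pixels), "camera_from_world" (4x4, takes a point from world to camera coordinates); the wrist camera has in their place "tool_from_camera" (4x4, takes a point from camera to tool coordinates, whose origin is the TCP and whose axes are the flange's). Camera axes: x right, y down, z forward; pixel columns grow to the right and rows downward; lengths in mm; the calibration is good to about 2 mm. A picture is of the moment at which its call begins: read the wrist's pose just before it. There is no depth.
- job_done(): hands the job in; it is judged then, once.
The state is a dict: "time": time; "q": joint angles; "qd": joint speeds; "tau": joint torques, N m; "eef_pos": TCP position; "orientation": TCP orientation; "wrist_force": force on the tool from outside, world axes, zero at the start; "ft_torque": the same for the moment, N m; "gripper_width": finger opening in mm; "grip_force": force on a finger pad.
Only numpy, scipy, OpenCV 4.12 (cv2) and the standard library are available. Lean on these libraries where they do the work, as an engineer would, in place of code of your own. Each camera call takes 0.05 s, during which the arm holds its last target. There are 200 camera calls.

TASK

Put the two aluminium spacer collars onto the upright arbor of the setting-up stand in order of thickness: first the thick one, down flat on the stand's seat, then the thin one flat on top of it, and let go of both. The wooden wheel and the aluminium disc without a bore lying among them are not wanted.

Things in the scene. Friction and masses are not known exactly. Their poses are not given: they have to be found in the camera images.
- thick_center (a point): Bare aluminium spacer collar, a plain round ring: outer diameter 60 mm, bore 40 mm right through (wall 10 mm), 36 mm thick. It lies flat on the bench at the start. This point is its centre, half-way up, on the bore's axis; its z axis is the bore's axis, pointing up. It is the thicker of the two collars, about 0.15 kg.
- thin_center (a point): Bare aluminium spacer collar, a plain round ring: outer diameter 60 mm, bore 40 mm right through (wall 10 mm), 18 mm thick. It lies flat on the bench at the start. This point is its centre, half-way up, on the bore's axis; its z axis is the bore's axis, pointing up. It is the thinner of the two collars, about 0.08 kg.
- arbor_seat (a point): Fixed stand: grey base 110 x 110 x 16 mm, on it a round steel seat (90 mm diameter, 6 mm high) with an upright steel arbor in its middle: 16 mm diameter, 66 mm tall above the seat, the top 12 mm tapering to 8 mm. This point is the centre of the seat's top, 22 mm above the bench, on the arbor's axis; z points up. Collars have 12 mm of play all round and slide down freely.
Mind the look-alikes: they are no part of the job. What is shaped like the part that bears thick_center but blue is not meant.

How it is judged:
By the outcome, as a careful person would: the job done as asked, in the order asked, and still so for the second after the job is handed in, with the robot touching nothing.
It also fails if it takes over 61 s, if anything falls off the work surface, if the arm or the gripper's body presses on something with over 40 N, if the wrist force passes 120 N, or if a joint passes its speed limit or range.

## Working session

There is one attempt and no reset: what is moved stays moved. The work goes in short steps, Python scripts to look and compute and a tool call to move; the robot and the scene stay as the last step left them, time stands still between calls to the robot, and variables do not carry over. Pictures are saved under pics/ and viewed, at most 10 in all, crops included, and the job is handed in when it is done.

Besides the shell and the picture viewer there is one more tool, called after "Emit:" as name(argument=value, ...) on one line, values as JSON. arm_command: Moves the arm, as the interface text tells. Its arguments: {"type":"object","properties":{"increments":{"type":"array"},"grip_force":{"type":"number"}},"required":["increments"]}

```bash
mkdir -p pics; cat > h.py <<'E'
import numpy as np, cv2
from cell import sense, grab_frame, job_done
from scipy.spatial.transform import Rotation as R
def tool():
    s=sense(); q=s['orientation']; T=np.eye(4)
    T[:3,:3]=R.from_quat([q[1],q[2],q[3],q[0]]).as_matrix(); T[:3,3]=s['eef_pos']; return T
def grab(name):
    T=tool(); f=grab_frame(name)
    f['W']=T@np.array(f['tool_from_camera']) if name=='wrist' else np.linalg.inv(np.array(f['camera_from_world']))
    f['f']=240/np.tan(np.radians(f['vertical_fov'])/2); return f
def cast(f,u,v,z):
    d=f['W'][:3,:3]@np.array([(u-f['cx'])/f['f'],(v-f['cy'])/f['f'],1]); o=f['W'][:3,3]
    return o+d*(z-o[2])/d[2]
def proj(f,p):
    c=np.linalg.inv(f['W'])@np.append(p,1); return f['cx']+f['f']*c[0]/c[2], f['cy']+f['f']*c[1]/c[2]
def save(f,n): cv2.imwrite(f'pics/{n}.png',f['image'][:,:,::-1])
E
python3 - <<'E'
from h import *
for n in ['scene','side','wrist']:
    f=grab(n); save(f,n+'0'); print(n,f['f'],f['cx'],f['cy'],f['W'].round(2).tolist())
print(tool().round(3).tolist(), sense()['time'])
E
```

```text
scene 477.1713665134231 319.94663987916675 241.87981858700462 [[0.88, 0.28, -0.39, 920.0], [0.48, -0.54, 0.69, -625.76], [-0.02, -0.79, -0.61, 633.01], [0.0, 0.0, 0.0, 1.0]]
side 455.6415892148152 322.51000567221143 242.00321965651094 [[0.91, -0.27, 0.33, 239.25], [-0.42, -0.57, 0.71, -619.42], [-0.0, -0.78, -0.63, 642.08], [0.0, 0.0, 0.0, 1.0]]
wrist 352.1356223663901 317.019415822848 241.1413254000727 [[0.37, 0.9, 0.24, 172.11], [0.93, -0.36, -0.1, 632.03], [-0.0, 0.26, -0.96, 384.69], [0.0, 0.0, 0.0, 1.0]]
[[-0.928, 0.373, -0.001, 241.965], [0.373, 0.928, -0.001, 602.858], [0.0, -0.001, -1.0, 229.609], [0.0, 0.0, 0.0, 1.0]] 0.15
```

View pics/scene0.png

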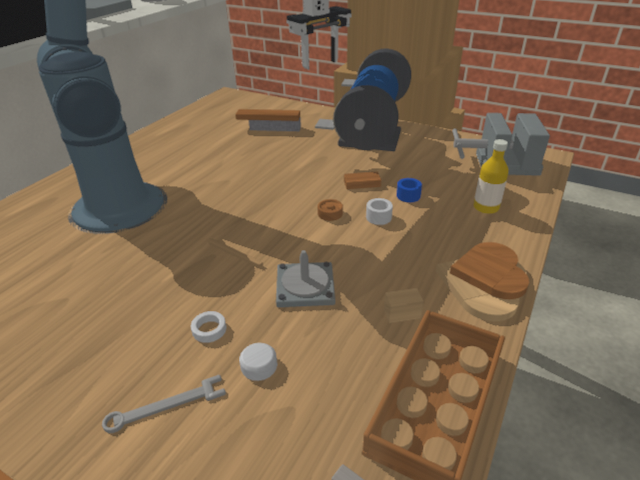

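View pics/side0.png

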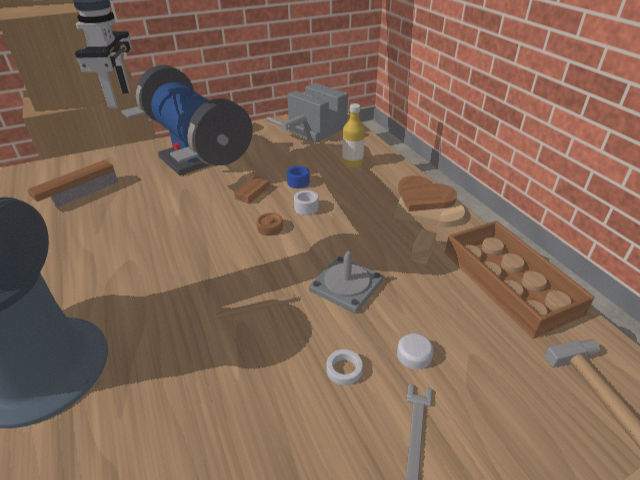

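The scene view shows the thick ring at (379,208), thin ring (209,326), bore-less disc (258,362), stand (305,282), wheel (330,210) and blue ring (409,190). The side view shows thick (306,200), thin (345,365), stand (347,280).

```bash
python3 - <<'E'
from h import *
P={'scene':dict(thick=(379,207,36),thin=(209,325,18),seat=(305,281,22),tip=(304,252,88),disc=(258,357,36),blue=(409,186,36),wheel=(330,207,20)),
'side':dict(thick=(306,198,36),thin=(345,364,18),seat=(347,279,22),tip=(348,252,88),disc=(415,346,36),blue=(298,173,36),wheel=(269,221,20))}
for n in P:
    f=grab(n); hsv=cv2.cvtColor(f['image'],cv2.COLOR_RGB2HSV)
    m=((hsv[...,1]<50)&(hsv[...,2]>130)).astype(np.uint8)
    for k,(u,v,z) in P[n].items(): print(n,k,cast(f,u,v,z).round(1))
    cs,h=cv2.findContours(m,cv2.RETR_CCOMP,cv2.CHAIN_APPROX_NONE)
    for c,hh in zip(cs,h[0]):
        if 60<cv2.contourArea(c)<3000:
            e=cv2.fitEllipse(c)
            for k in('thick','thin'):
                u,v,z=P[n][k]
                if np.hypot(e[0][0]-u,e[0][1]-v)<15: print(k,'hole' if hh[3]>=0 else 'outer',np.round(e[0],1),np.round(e[1],1),cast(f,*e[0],z).round(1))
print(sense()['time'])
E
```

```text
scene thick [592.6 231.9  36. ]
scene thin [ 466.8 -221.3   18. ]
scene seat [560.4 -49.2  22. ]
scene tip [558.  -43.8  88. ]
scene disc [ 592.1 -250.6   36. ]
scene blue [620.8 350.3  36. ]
scene wheel [482.1 203.   20. ]
thin outer [206.9 323.9] [24.  35.7] [ 461.8 -220.9   18. ]
thin hole [207.4 323.4] [16.5 23.7] [ 461.8 -219.5   18. ]
thick outer [377.3 207.6] [19.7 27.9] [590.1 227.9  36. ]
thick hole [378.6 204.6] [ 9.4 16.3] [587.8 240.8  36. ]
side thick [588.4 234.5  36. ]
side thin [ 462.4 -220.3   18. ]
side seat [555.7 -45.9  22. ]
side tip [557.5 -42.1  88. ]
side disc [ 576.9 -248.8   36. ]
side blue [616.1 352.1  36. ]
side wheel [482.3 204.8  20. ]
thin outer [343.1 365.9] [33.4 36.6] [ 457.8 -222.3   18. ]
thin hole [342.5 364.8] [17.6 25.4] [ 458.  -219.9   18. ]
thick outer [304.  200.8] [20.4 27.5] [579.2 225.4  36. ]
thick hole [303.3 196.6] [ 9.  12.6] [584.8 242.8  36. ]
0.25
```

```bash
cat >> h.py <<'E'
def to(x,y,z):
    T=tool(); return (T[:3,:3].T@(np.array([x,y,z])-T[:3,3])/60).round(3)
E
python3 - <<'E'
from h import *
f=grab('scene'); g=grab('side')
print('grinder base',cast(f,340,145,0).round(),cast(f,398,148,0).round(),cast(g,245,158,0).round(),cast(g,165,160,0).round())
print('brush',cast(f,250,130,0).round(),cast(f,300,130,0).round(), cast(f,345,185,0).round(),cast(f,381,187,0).round())
print(to(590,210,200),to(590,233,160),tool().round(4))
E
```

```text
grinder base [338. 541.   0.] [499. 599.   0.] [531. 555.   0.] [318. 642.   0.]
brush [ 35. 509.   0.] [177. 580.   0.] [454. 340.   0.] [541. 372.   0.]
[-7.822 -3.919  0.505] [-7.679 -3.563  1.172] [[-9.280000e-01  3.726000e-01 -2.000000e-04  2.421119e+02]
 [ 3.726000e-01  9.280000e-01 -4.000000e-04  6.031020e+02]
 [ 0.000000e+00 -4.000000e-04 -1.000000e+00  2.302271e+02]
 [ 0.000000e+00  0.000000e+00  0.000000e+00  1.000000e+00]]
```

Emit:
arm_command(increments=[[-0.38,-0.94,0,0,0,0,100],[-0.76,-1.9,0,0,0,0,100],[-1.14,-2.83,0,0,0,0,100],[-2.1,-2.95,0,0,0,0,100],[-3.1,-3.05,0.1,0,0,0,100],[-4.1,-3.15,0.3,0,0,0,100],[-5.1,-3.25,0.5,0,0,0,100],[-6.1,-3.4,0.7,0,0,0,100],[-7.1,-3.5,0.9,0,0,0,100],[-7.68,-3.56,1.0,0,0,0,100]])

```text
time: 1.6
eef_pos: [592.1, 231.4, 169.6]
orientation: [-0.0, 0.191, 0.982, -0.0]
wrist_force: [-0.2, 0.4, 0.8]
gripper_width: 93.9
grip_force: 0.0
```

Emit:
arm_command(increments=[[0,0,0,0,0,0,100],[0,0,0,0,0,0,100]])

```text
time: 1.85
eef_pos: [589.5, 233.7, 170.5]
orientation: [-0.0, 0.19, 0.982, 0.0]
wrist_force: [-0.1, 0.0, -0.4]
gripper_width: 94.0
grip_force: 0.0
```

```bash
cat >> h.py <<'E'
def rings(f,z,near,rad=60):
    "top-face bore/outer ellipse centres cast on plane z, near a world point"
    hsv=cv2.cvtColor(f['image'],cv2.COLOR_RGB2HSV)
    m=((hsv[...,1]<60)&(hsv[...,2]>120)).astype(np.uint8)
    cs,h=cv2.findContours(m,cv2.RETR_CCOMP,cv2.CHAIN_APPROX_NONE)
    for c,hh in zip(cs,h[0]):
        if cv2.contourArea(c)>150:
            e=cv2.fitEllipse(c); p=cast(f,*e[0],z)
            if np.hypot(*(p-np.array([*near,z]))[:2])<rad: print('hole' if hh[3]>=0 else 'outer',np.round(e[0]),np.round(e[1]),p.round(1))
E
python3 - <<'E'
from h import *
f=grab('wrist'); save(f,'w1'); rings(f,36,(590,233)); print(tool().round(3).tolist(),sense()['time'])
E
```

```text
outer [327. 231.] [69. 73.] [588.1 244.7  36. ]
hole [327. 228.] [35. 43.] [585.8 245.2  36. ]
[[-0.928, 0.372, -0.0, 589.317], [0.372, 0.928, 0.0, 234.087], [0.0, 0.0, -1.0, 170.716], [0.0, 0.0, 0.0, 1.0]] 1.9
```

View pics/w1.png

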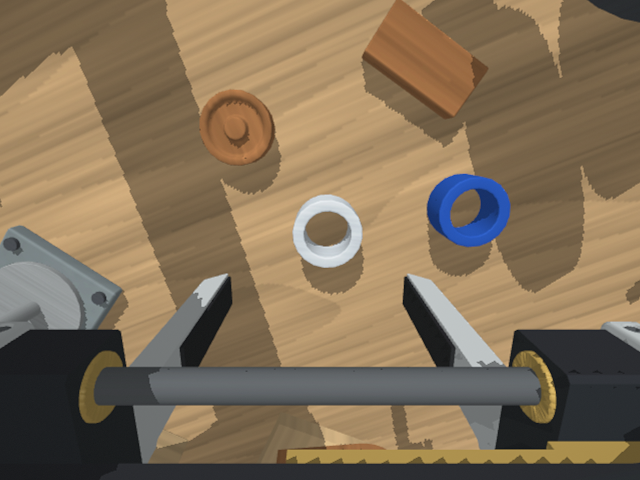

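The wrist picture shows the thick collar centred at about (327,229), between the fingers (228,275) and (405,275), slightly right of the middle; wheel and blue ring stand clear.

Emit:
arm_command(increments=[[0.08,0.14,0,0,0,0,100],[0.08,0.14,0.8,0,0,0,100],[0.08,0.14,1.6,0,0,0,100],[0.08,0.14,2.2,0,0,0,100],[0.08,0.14,2.34,0,0,0,100],[0.08,0.14,2.34,0,0,0,50],[0.08,0.14,2.34,0,0,0,40],[0.08,0.14,2.34,0,0,0,40],[0.08,0.14,2.34,0,0,0,40],[0.08,0.14,2.34,0,0,0,40]], grip_force=25)

```text
time: 3.15
eef_pos: [589.6, 243.0, 31.3]
orientation: [0.001, 0.19, 0.982, 0.0]
wrist_force: [-0.9, -0.8, 5.8]
gripper_width: 60.2
grip_force: 25.0
```

Emit:
arm_command(increments=[[0,0,-0.6,0,0,0,40],[0,0,-1.5,0,0,0,40],[0,0,-2.34,0,0,0,40],[-0.15,-0.7,-2.34,0,0,0,40],[-0.35,-1.5,-2.34,0,0,0,40],[-0.5,-2.3,-2.34,0,0,0,40],[-0.7,-3.0,-2.34,0,0,0,40],[-0.76,-3.34,-2.34,0,0,0,40],[-0.76,-3.34,-2.34,0,0,0,40],[-0.76,-3.34,-2.34,0,0,0,40]])

```text
time: 4.4
eef_pos: [556.4, 40.5, 170.1]
orientation: [-0.0, 0.19, 0.982, 0.0]
wrist_force: [0.8, 0.2, -0.9]
gripper_width: 60.0
grip_force: 25.0
```

```bash
python3 - <<'E'
from h import *
s=sense(); print(s['time'],s['eef_pos'],s['gripper_width'],s['grip_force'])
f=grab('wrist'); a=grab('scene')
b=np.vstack([f['image'],a['image']]); 
g=np.hstack([cv2.resize(f['image'],(400,300)),a['image'][150:450,150:550]])
cv2.imwrite('pics/w2.png',g[:,:,::-1]); save(f,'w2f')
print(proj(f,(558,-46,22)),proj(f,(558,-46,88)),tool().round(3).tolist())
E
```

```text
4.4 [556.37160552  40.52991865 170.09691458] 60.037734324727374 24.999672272242606
(np.float64(228.24705140866962), np.float64(269.3837940471173)) (np.float64(206.44058258437178), np.float64(300.0919416788803)) [[-0.928, 0.371, -0.0, 556.512], [0.371, 0.928, 0.0, 40.863], [0.0, 0.0, -1.0, 170.239], [0.0, 0.0, 0.0, 1.0]]
```

View pics/w2f.png

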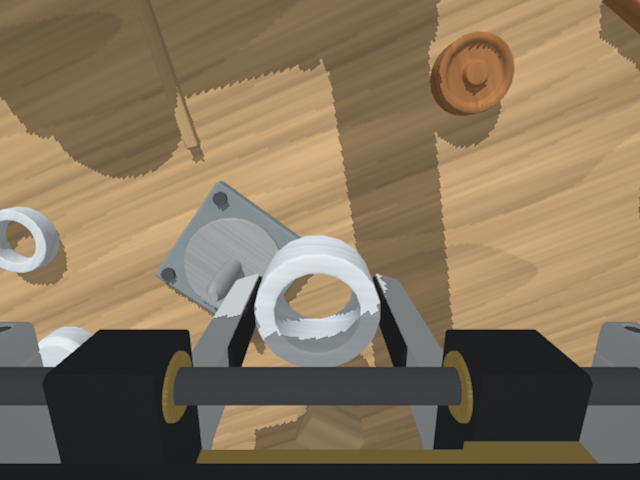

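View pics/w2.png

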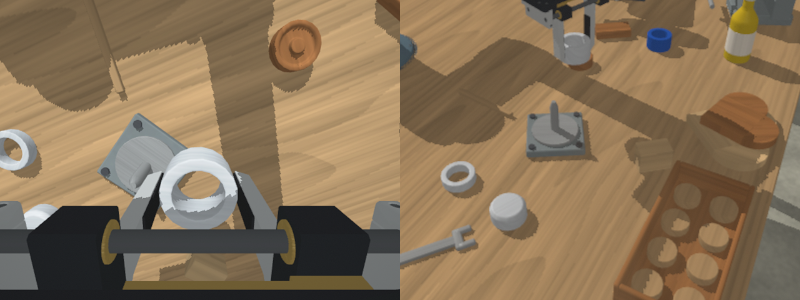

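The wrist view shows the seat centred near (234,266), and the held collar's top face centred near (318,303); the scene confirms it is held level.

```bash
python3 - <<'E'
from h import *
f=grab('wrist'); T=tool()
print('seat',cast(f,234,266,22))
p=T[:3,3]+[0,0,4.7]; print('centred collar px',proj(f,p)); 
c=cast(f,318,303,p[2]); print('collar in tool',T[:3,:3].T@(c-T[:3,3]))
# rims in the other cams: collar top
img=f['image']; hsv=cv2.cvtColor(img,cv2.COLOR_RGB2HSV)
m=((hsv[...,1]<40)&(hsv[...,2]>195)).astype(np.uint8); m[:,:250]=0;m[:,385:]=0
ys,xs=np.nonzero(m); print(xs.min(),xs.max(),ys.min(),ys.max())
print(T[:3,3])
print('to',to(557,-45,170))
E
```

```text
seat [557.28635355 -39.4815537   22.        ]
centred collar px (np.float64(314.71664308335255), np.float64(312.45694342200716))
collar in tool [ 4.8266834   1.53722846 -4.69858565]
250 384 235 338
[556.5448747   40.84616894 170.30870377]
to [-0.538 -1.326  0.005]
```

Emit:
arm_command(increments=[[-0.3,-0.65,0,0,0,0,40],[-0.59,-1.29,0,0,0,0,40],[-0.59,-1.29,0,0,0,0,40],[-0.59,-1.29,0,0,0,0,40]])

```text
time: 5.05
eef_pos: [560.5, -44.2, 170.3]
orientation: [-0.0, 0.189, 0.982, 0.0]
wrist_force: [0.6, 0.1, -1.2]
gripper_width: 60.1
grip_force: 25.0
```

Emit:
arm_command(increments=[[0,0,0.4,0,0,0,40],[0,0,0.8,0,0,0,40],[0,0,1.1,0,0,0,40],[0,0,1.4,0,0,0,40],[0,0,1.4,0,0,0,40]])

```text
time: 5.68
eef_pos: [559.5, -44.4, 84.9]
orientation: [-0.002, 0.189, 0.982, 0.0]
wrist_force: [-0.4, -0.2, -1.4]
gripper_width: 60.3
grip_force: 25.0
```

```bash
python3 - <<'E'
from h import *
a=grab('scene');b=grab('side')
g=np.hstack([cv2.resize(x['image'][180:330,v:v+200],(400,300),interpolation=2) for x,v in((a,200),(b,250))])
cv2.imwrite('pics/p3.png',g[:,:,::-1])
E
```

```text
(no output)
```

View pics/p3.png

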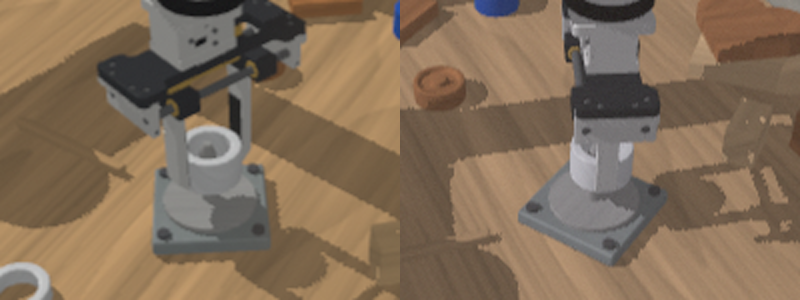

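The collar surrounds the arbor (crop (212,150)), without force. Lowering to the seat.

Emit:
arm_command(increments=[[0,0,0.3,0,0,0,40],[0,0,0.45,0,0,0,40],[0,0,0.49,0,0,0,40],[0,0,0.5,0,0,0,40],[0,0,0.51,0,0,0,40]])

```text
time: 6.4
eef_pos: [560.9, -45.2, 56.2]
orientation: [0.0, 0.19, 0.982, -0.0]
wrist_force: [0.2, 0.5, -1.2]
gripper_width: 60.1
grip_force: 25.0
```

Emit:
arm_command(increments=[[0,0,0.02,0,0,0,40],[0,0,0.03,0,0,0,40],[0,0,0.04,0,0,0,40]])

```text
time: 6.78
eef_pos: [560.6, -45.1, 53.5]
orientation: [0.0, 0.19, 0.982, -0.0]
wrist_force: [0.3, 0.5, -1.6]
gripper_width: 60.2
grip_force: 25.0
```

Emit:
arm_command(increments=[[0,0,0.01,0,0,0,40],[0,0,0.02,0,0,0,40],[0,0,0.03,0,0,0,40],[0,0,0.03,0,0,0,40]])

```text
time: 7.28
eef_pos: [560.8, -45.1, 53.3]
orientation: [-0.0, 0.19, 0.982, -0.0]
wrist_force: [-5.8, 1.8, 10.7]
gripper_width: 59.9
grip_force: 25.0
```

Emit:
arm_command(increments=[[0,0,0,0,0,0,60],[0,0,0,0,0,0,100],[0,0,0,0,0,0,100],[0,0,0,0,0,0,100],[0,0,-0.5,0,0,0,100],[0,0,-1.3,0,0,0,100],[0,0,-1.95,0,0,0,100],[0,0,-1.95,0,0,0,100]])

```text
time: 8.28
eef_pos: [562.8, -45.7, 172.4]
orientation: [0.004, 0.19, 0.982, -0.0]
wrist_force: [0.3, 0.4, 1.0]
gripper_width: 94.1
grip_force: 0.0
```

Emit:
arm_command(increments=[[0.1,-0.9,0,0,0,0,100],[0.2,-1.8,0,0,0,0,100],[0.35,-2.7,0,0,0,0,100],[0.43,-3.31,0,0,0,0,100],[0.43,-3.31,0,0,0,0,100],[0.43,-3.31,0,0,0,0,100]])

```text
time: 9.02
eef_pos: [462.5, -218.9, 167.6]
orientation: [-0.001, 0.19, 0.982, 0.001]
wrist_force: [-0.2, 1.0, 0.1]
gripper_width: 93.9
grip_force: 0.0
```

```bash
python3 - <<'E'
from h import *
f=grab('wrist'); a=grab('scene'); b=grab('side'); rings(f,18,(463,-220)); print(tool().round(3).tolist(),sense()['time'],proj(f,(463,-220,18)))
rings(a,58,(557,-43),30); rings(b,58,(557,-43),30)
g=np.hstack([cv2.resize(f['image'],(400,300)),np.vstack([cv2.resize(x['image'][200:350,v:v+200],(400,300),interpolation=2)  for x,v in((a,200),(b,250))])[:600]] if 0 else [cv2.resize(f['image'],(266,300)),*[cv2.resize(x['image'][200:350,v:v+130],(260,300),interpolation=2) for x,v in((a,240),(b,280))]])
cv2.imwrite('pics/p4.png',g[:,:,::-1])
E
```

```text
outer [318. 230.] [66. 67.] [ 460.6 -216.1   18. ]
hole [317. 229.] [39. 44.] [ 459.8 -216.    18. ]
[[-0.929, 0.371, -0.0, 462.999], [0.371, 0.929, 0.001, -218.646], [0.001, 0.0, -1.0, 168.226], [0.0, 0.0, 0.0, 1.0]] 9.175 (np.float64(314.56240688750034), np.float64(234.19925470127887))
```

View pics/p4.png

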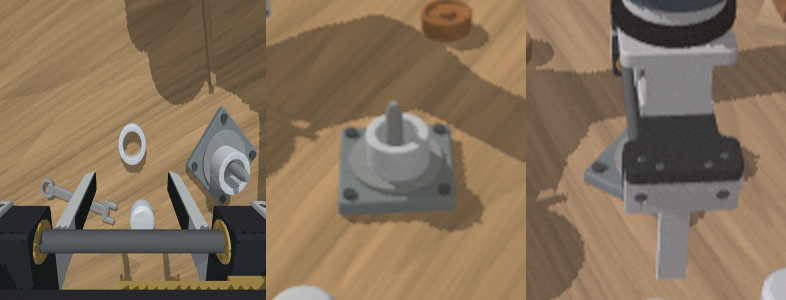

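The scene crop shows the thick collar flat on the seat around the arbor (395,145); the wrist view shows the thin ring at full-picture (318,230) between the fingers, with spanner and disc clear of the fingers' path.

Emit:
arm_command(increments=[[0.075,0.01,0,0,0,0,100],[0.075,0.01,0.8,0,0,0,100],[0.075,0.01,1.6,0,0,0,100],[0.075,0.01,2.2,0,0,0,100],[0.075,0.01,2.32,0,0,0,100],[0.075,0.01,2.32,0,0,0,60],[0.075,0.01,2.32,0,0,0,40],[0.075,0.01,2.32,0,0,0,40],[0.075,0.01,2.32,0,0,0,40],[0.075,0.01,2.32,0,0,0,40]], grip_force=25)

```text
time: 10.42
eef_pos: [459.3, -217.9, 30.4]
orientation: [0.001, 0.19, 0.982, -0.0]
wrist_force: [-1.1, 0.6, 6.6]
gripper_width: 58.7
grip_force: 24.9
```

Emit:
arm_command(increments=[[0,0,-0.2,0,0,0,40],[0,0,-0.8,0,0,0,40],[0,0,-1.6,0,0,0,40],[0,0,-2.33,0,0,0,40],[0,0,-2.33,0,0,0,40],[0,0,-2.33,0,0,0,40]])

```text
time: 11.18
eef_pos: [458.0, -217.1, 168.4]
orientation: [-0.001, 0.19, 0.982, 0.0]
wrist_force: [-0.4, -0.0, -1.5]
gripper_width: 58.7
grip_force: 24.8
```

```bash
python3 - <<'E'
from h import *
s=sense();print(s['eef_pos'],s['gripper_width'])
f=grab('wrist'); a=grab('scene'); b=grab('side')
print([np.round(proj(x,tool()[:3,3]),0) for x in (f,a,b)], proj(f,tool()[:3,3]-[0,0,12]))
T=tool()[:3,3]; L=[cv2.resize(f['image'][200:400,200:460],(390,300))]
for x in(a,b):
    u,v=np.int32(proj(x,T)); u=np.clip(u,50,590); v=np.clip(v,75,405); L.append(cv2.resize(x['image'][v-75:v+75,u-50:u+50],(200,300),interpolation=2))
cv2.imwrite('pics/p5.png',np.hstack(L)[:,:,::-1])
E
```

```text
[ 458.00929306 -217.06965005  168.39969413] 58.72522827782838
[array([315., 306.]), array([191., 255.]), array([344., 300.])] (np.float64(315.1140727657026), np.float64(295.8281748313452))
```

View pics/p5.png

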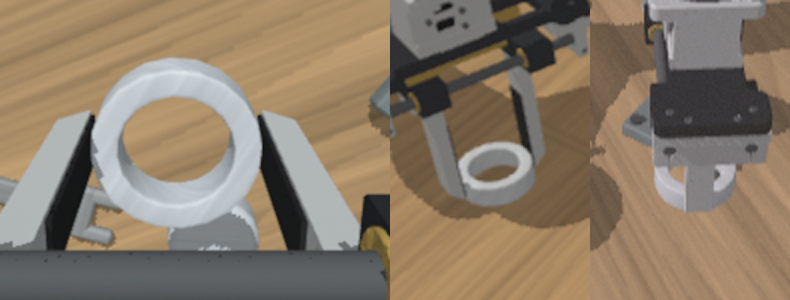

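The thin ring is level and centred in the grasp (crop centre (177,143)). Carrying it over.

Emit:
arm_command(increments=[[-0.12,0.85,0,0,0,0,40],[-0.24,1.7,0,0,0,0,40],[-0.36,2.55,0,0,0,0,40],[-0.465,3.3,0,0,0,0,40],[-0.465,3.3,0,0,0,0,40],[-0.465,3.3,0,0,0,0,40]])

```text
time: 12.08
eef_pos: [557.6, -44.3, 168.0]
orientation: [-0.001, 0.19, 0.982, -0.0]
wrist_force: [0.2, 0.3, -0.8]
gripper_width: 58.7
grip_force: 24.8
```

Emit:
arm_command(increments=[[0,0,0.4,0,0,0,40],[0,0,0.7,0,0,0,40],[0,0,1.0,0,0,0,40],[0,0,1.2,0,0,0,40],[0,0,1.25,0,0,0,40],[0,0,1.27,0,0,0,40],[0,0,1.27,0,0,0,40]])

```text
time: 12.95
eef_pos: [558.8, -44.3, 93.7]
orientation: [0.001, 0.19, 0.982, -0.0]
wrist_force: [-0.7, 0.2, -0.6]
gripper_width: 58.9
grip_force: 24.8
```

Emit:
arm_command(increments=[[0,0,0.03,0,0,0,40],[0,0,0.05,0,0,0,40],[0,0,0.07,0,0,0,40],[0,0,0.08,0,0,0,40],[0,0,0.08,0,0,0,40]])

```text
time: 13.58
eef_pos: [558.4, -44.2, 88.4]
orientation: [0.0, 0.19, 0.982, -0.0]
wrist_force: [-0.5, -0.1, 0.6]
gripper_width: 58.3
grip_force: 24.8
```

Emit:
arm_command(increments=[[0,0,0.01,0,0,0,40],[0,0,0.02,0,0,0,40],[0,0,0.025,0,0,0,40],[0,0,0.025,0,0,0,40]])

```text
time: 14.08
eef_pos: [558.5, -44.2, 88.4]
orientation: [-0.0, 0.19, 0.982, -0.0]
wrist_force: [-5.1, 1.4, 10.5]
gripper_width: 58.5
grip_force: 24.9
```

Contact. Let go, rise, and back off for a look.

Emit:
arm_command(increments=[[0,0,0,0,0,0,70],[0,0,0,0,0,0,100],[0,0,0,0,0,0,100],[0,0,0,0,0,0,100],[0,0,-0.5,0,0,0,100],[0,0,-1.2,0,0,0,100],[0,0,-2.0,0,0,0,100],[0,0.6,-2.0,0,0,0,100],[0,1.4,-2.0,0,0,0,100],[0,2.0,-2.0,0,0,0,100]])

```text
time: 15.32
eef_pos: [603.5, 68.6, 206.8]
orientation: [0.0, 0.19, 0.982, 0.0]
wrist_force: [-0.1, -0.2, 0.1]
gripper_width: 94.1
grip_force: 0.0
```

Emit:
arm_command(increments=[[0,0,0,0,0,0,100],[0,0,0,0,0,0,100]])

```text
time: 15.58
eef_pos: [602.7, 66.6, 206.4]
orientation: [-0.0, 0.19, 0.982, -0.0]
wrist_force: [-0.3, 0.1, -0.2]
gripper_width: 93.7
grip_force: 0.0
```

```bash
python3 - <<'E'
from h import *
a=grab('scene'); b=grab('side')
g=np.hstack([cv2.resize(x['image'][200:350,v:v+150],(400,400),interpolation=2) for x,v in((a,230),(b,275))])
cv2.imwrite('pics/p6.png',g[:,:,::-1])
E
```

```text
(no output)
```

View pics/p6.png

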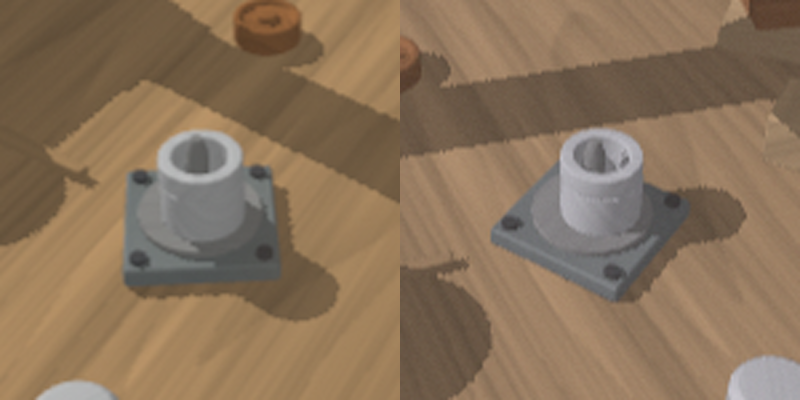

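Both collars are stacked flush and level on the seat (at (200,185) and (600,180) in the crops), and the robot is clear.

```bash
python3 -c "from cell import job_done; print(job_done())"
```

```text
the job is handed in; nothing more can be done
None
```

The thick collar is flat on the stand's seat with the thin one flat on top of it, both released and the arm clear; I handed the job in at about 16 s of the 61 s allowed.

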